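Get the sharpening stone out of its slide-lid box and seat it in the stone holder

ROBOT

A 7-joint arm with a two-finger parallel gripper is mounted at the origin on the work surface. World frame = base frame: x ahead of the robot, y to its left, z up, the work surface at z = 0. Lengths are in m, angles in rad, forces in N, time in s.
With the tool pointing down it reaches from about 0.425 to 0.875 m from the base axis. Payload 4.7 kg.
Tool frame: the origin (TCP) lies on the centre line of the jaws, within the pads' length; the fingertips stand 19 mm ahead of it and the grasp point (between the pads) is the TCP (ctrl.nose_length is the distance from the TCP to the fingertips, in m); z points along the fingers, x is the direction in which the jaws open and shut, and the axes are right-handed (so a half turn about z gives the same grasp; the last joint's range is limited). The gripper opens to 87 mm and grips with 3 to 60 N. Pads are 19 mm wide; open, the fingers measure 117 mm over their backs; the gripper's body (75 mm by 190 mm) begins 51 mm behind the grasp point.
Start: joints at [-1.148, 0.321, -0.07, 1.45, 0.023, 1.371, -0.057], TCP at [0.258, 0.596, 0.242] pointing down, gripper open.
Joint ranges: [-2.86, 2.86], [-0.3, 2.09], [-1.38, 1.24], [0.06, 2.45], [-1.56, 4.7], [0.09, 2.05], [-2.69, 2.69]. Speed limits (rad/s): [2.57, 2.57, 3.14, 3.14, 3.14, 3.14, 3.14].

INTERFACE

Orientations are given as a rotation vector (axis times angle).
In Python, from bench import ctrl gives the robot as it stands. The module is installed in compiled form; this text tells all that it offers.
- The arm moves only by the shell command python3 -m crank 'ROWS' [OPENING] [FORCE]. ROWS is a JSON object of lists of equal length, an entry for each row: "dp": the shift along the tool's x, y, z in cm, a list of three; "delta_rot": the turn, a rotation vector about the tool's x, y, z in rad, a list of three. In form: {"dp": [[x, y, z], ...], "delta_rot": [[rx, ry, rz], ...]}. A call has exactly 8 rows; each row shifts and turns the commanded pose from where the row before left it, along the tool's axes as they then stand; what a row does not reach is not made up. A row lasts 1/10 s, in which the tool goes at most 50 mm and 8.59 degrees, less where a joint would pass 70% of its speed; a pose out of reach is approached as far as the arm can. A call with a gripper value outside its range is refused whole. OPENING is the finger opening in cm, from 0 to 8.7, set as the call begins (- or left out, the last holds). The fingers move at their own pace and stop on an object; FORCE is the grip in N (left out, the last holds). Time passes only in rows, so rows that do not move let the fingers close, or fill a call up. It gives the time, the measured TCP pose, the force and the opening at its end, in the units of the state.
- ctrl.get_state(): the state, without advancing time (a new reading comes with each control period).
- ctrl.get_image(name): name is "side" or "top" or "wrist"; returns the picture (420x560x3 uint8, blue, green, red); there is no depth.
- ctrl.camera_info(name): a dict with "camera_matrix" (3x3 intrinsics, pixels), "xyz" and "orientation" of the camera in the world. Camera axes: x right, y down, z forward; pixel columns grow to the right and rows downward; lengths in m; the calibration is good to about 2 mm. A picture is of the moment at which its call begins: read the wrist's pose just before it. camera_info takes no time and is no camera call; for the wrist camera it gives the pose at the moment of the call.
- ctrl.close_job(): hands the job in, once; it reports no verdict.
The state is a dict: "time": time; "joint_positions": joint angles; "qd": joint speeds; "joint_torque": joint torques, N m; "position": TCP position; "tool_rot": TCP orientation; "ft_force": force on the tool from outside, world axes, zero at the start; "torque": the same for the moment, N m; "grip_width": opening from 0.0 (shut) to 1.0 (fully open).
Only numpy, scipy, OpenCV 4.12 (cv2) and the standard library are available. Lean on these libraries where they do the work, as an engineer would, in place of code of your own. Each camera call takes 0.05 s, during which the arm holds its last target.

TASK

Slide the lid of the wooden stone box open towards its low end until it meets its stop, by pressing down on top of it just hard enough to drag it along; the lid is thin, so do not lean on it, and the box must stay where it stands. Then lift the sharpening stone out and set it gently, flat and fully home, in the recess of the stone holder, let go of it, and leave the other tools on the bench alone.

Things in the scene. Friction and masses are not known exactly. Their poses are not given: they have to be found in the camera images.
- lid (a joint): Captive sliding lid of the stone box, travel in m: 0 = shut, 0.125 = fully open against its stop; it slides towards the box's own -x (the low end) and starts 0 to 8 mm open. It takes about 6.5 N along the box to slide it: with ordinary fingertips some 10 to 13 N of downward push. More than 25 N of force of the fingers on it, a knock at landing included, is leaning on it.
- lid_top (a point): Centre of the lid's upper face, 41 mm above the bench; moves with the lid, axes as the box. The lid is a flat plywood panel 204 x 118 x 5 mm with nothing to grip, its face 5.5 mm below the rims of the box's side and far walls; 112 mm of its width shows. It flexes about 0.5 mm under 15 N; land on it at 15 mm/s or less.
- stone_box: Loose wooden box 210 x 130 x 46 mm (x, y, z), 0.9 kg, on a cork sole on the bench. Origin: centre of its underside; -x points to its low end (35 mm high), over which the lid slides out. Walls 9 mm, inner width 112 mm, inner floor 7 mm above the bench. The stone's bed (strips 5 mm high, 2 mm of play) is centred 36 mm from the origin towards +x; the fully open lid leaves it clear.
- stone: Two-layer grey sharpening stone 100 x 50 x 25 mm (x, y, z), about 0.3 kg, loose, lying flat in the box under the closed lid. Origin: centre of its underside. Take it across its 50 mm width; 30 mm is free on either side.
- holder: Stone holder, a black block 150 x 86 x 22 mm fixed to the bench between two 18 mm high steel bench dogs at its ends. Origin: centre of its underside; x along its length. In its top is a recess 104 x 54 mm, 8 mm deep, centred, its length along x.
- holder_seat (a point): Centre of the floor of the holder's recess, 14 mm above the bench; axes as the holder. Seated, the stone's origin lies here, its length along x either way round, its top 25 mm higher.
- tape_measure: Bystander: tape measure 66 x 30 x 67 mm, loose.
- chisel: Bystander: bench chisel 260 mm long, lying, loose.
- narrow_chisel: Bystander: narrow bench chisel 260 mm long, lying, loose.
- block_plane: Bystander: block plane 160 x 50 x 60 mm, loose.
- speed_square: Bystander: metal rafter square standing on its flange, 180 mm high, loose.
- spray_bottle: Bystander: upright plastic water bottle, 170 mm high, loose.

How it is judged:
On the way, in this order (a step that is already met when the one before it is completed fails the run):
1. the lid is dragged fully open (to within 6 mm of its stop) (value of joint lid above 0.119 m), for 0.2 s.
2. the stone is lifted out of the box, its underside above the rims (height (world z) of stone above 0.05 m), for 0.1 s.
At the end, for the whole second after the job is handed in: The lid is open to within 10 mm of its stop; the stone lies flat and right way up on the floor of the holder's recess (underside within 3 mm of the floor, centred within 5 mm, lengthwise with it within 0.08 rad), still, and released (value of joint lid above 0.115 m and horizontal distance between stone and holder_seat below 0.005 m and z of stone in the frame of holder_seat below 0.003 m and angle between stone's own z axis and vertical below 0.05 rad and angle between the x axis of stone and the x axis of holder, either way round below 0.08 rad and linear speed of stone below 0.01 m/s); the robot touches nothing.
It fails at once if the lid is leaned on: more than 25 N of force of the fingers on it (contact force between the fingers and lid above 25 N).
It fails at once if the stone is banged or forced into the holder: more than 40 N between them (contact force between stone and holder above 40 N).
It fails at once if the box is dragged along, more than 15 mm (distance of stone_box from where it was at the start of the episode above 0.015 m).
It fails at once if a bystander is moved more than 20 mm (distance of any of tape_measure, chisel, narrow_chisel, block_plane, speed_square, spray_bottle from where it was at the start of the episode above 0.02 m).
It also fails if it takes over 72 s, if anything falls off the work surface, if the arm or the gripper's body presses on something with over 40 N, if the wrist force passes 120 N, or if a joint passes its speed limit or range.

## Working session

There is one attempt and no reset: what is moved stays moved. The work goes in short steps, Python scripts to look and compute and a shell command to move; the robot and the scene stay as the last step left them, time stands still between calls to the robot, and variables do not carry over. Pictures are saved under pics/ and viewed, and the job is handed in when it is done.

```bash
mkdir -p pics; ls; python3 - <<'E'
from bench import ctrl
import cv2
s=ctrl.get_state()
for k,v in s.items(): print(k,v)
print(ctrl.nose_length)
for n in ["side","top","wrist"]:
    print(n,ctrl.camera_info(n))
    cv2.imwrite(f"pics/{n}0.png",ctrl.get_image(n))
E
```

```text
pics
time 0.0
joint_positions [-1.14791067  0.32181597 -0.07013918  1.45167844  0.02261191  1.37077186
 -0.0569129 ]
qd [-0.00155785 -0.00084137  0.00079059  0.00011362 -0.00211605 -0.00265901
  0.00066986]
joint_torque [-1.00512563e-03 -4.91293931e+01 -4.04410483e-01 -3.12529314e+01
 -6.39267149e-02  4.32761677e-02  1.59727069e-04]
position [0.25818521 0.59596587 0.24046474]
tool_rot [ 2.62510189e+00  1.72379322e+00 -2.39266316e-03]
ft_force [-0.44967572  0.59211524  0.32828375]
torque [ 0.00046698  0.00012181 -0.04208145]
grip_width 1.0048821756067072
0.019
side {'camera_matrix': array([[539.23529963,   0.        , 288.26547442],
       [  0.        , 539.23529963, 202.90391815],
       [  0.        ,   0.        ,   1.        ]]), 'xyz': array([0.36016577, 1.42562463, 0.92030907]), 'orientation': array([-0.14849288,  2.68940458, -1.50611446])}
top {'camera_matrix': array([[503.07744529,   0.        , 281.31742801],
       [  0.        , 503.07744529, 205.13242232],
       [  0.        ,   0.        ,   1.        ]]), 'xyz': array([ 0.37523856, -0.00180078,  1.58424972]), 'orientation': array([-2.14840085,  2.2011639 , -0.08262232])}
wrist {'camera_matrix': array([[295.10100696,   0.        , 277.39290298],
       [  0.        , 295.10100696, 211.14246693],
       [  0.        ,   0.        ,   1.        ]]), 'xyz': array([0.1913954 , 0.6259531 , 0.38373266]), 'orientation': array([2.42562383, 1.59557286, 0.2174797 ])}
```

View pics/side0.png

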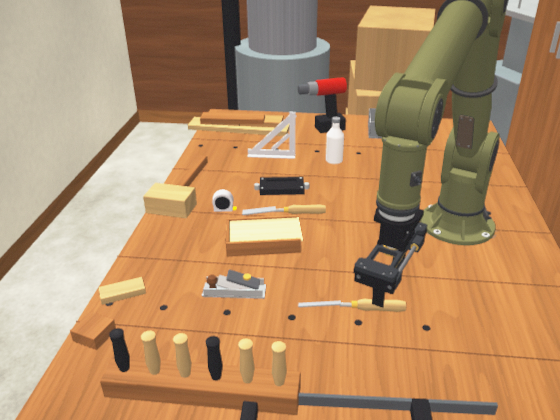

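View pics/top0.png

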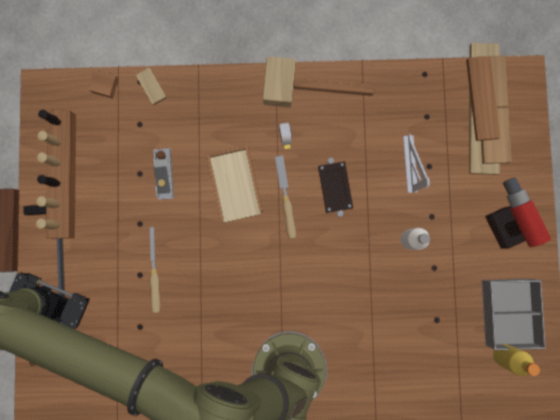

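View pics/wrist0.png

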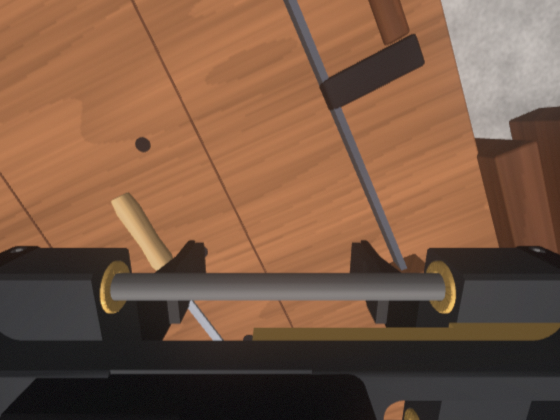

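```bash
cat > h.py <<'E'
import numpy as np, cv2
from scipy.spatial.transform import Rotation as R
from bench import ctrl
def ray(n,uv,info=None):
    i=info or ctrl.camera_info(n)
    d=np.linalg.inv(i["camera_matrix"])@np.array([uv[0],uv[1],1.])
    return i["xyz"],R.from_rotvec(i["orientation"]).apply(d)
def onz(n,uv,z,info=None):
    o,d=ray(n,uv,info); return o+d*(z-o[2])/d[2]
def proj(n,P,info=None):
    i=info or ctrl.camera_info(n)
    c=R.from_rotvec(i["orientation"]).inv().apply(np.asarray(P)-i["xyz"])
    q=c@i["camera_matrix"].T
    return q[...,:2]/q[...,2:]
E
python3 - <<'E'
import cv2
a=cv2.imread("pics/top0.png"); b=cv2.imread("pics/side0.png")
A=cv2.resize(a[130:240,190:370],None,fx=4.4,fy=4.4,interpolation=cv2.INTER_CUBIC)
B=cv2.resize(b[160:300,200:340],None,fx=4.2,fy=4.2,interpolation=cv2.INTER_CUBIC)
cv2.imwrite("pics/topz.png",A);cv2.imwrite("pics/sidez.png",B)
E
```

```text
(no output)
```

View pics/topz.png

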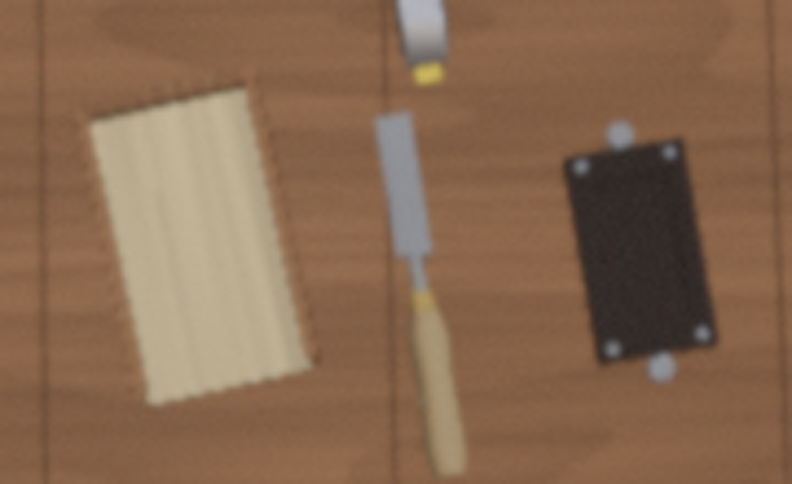

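View pics/sidez.png

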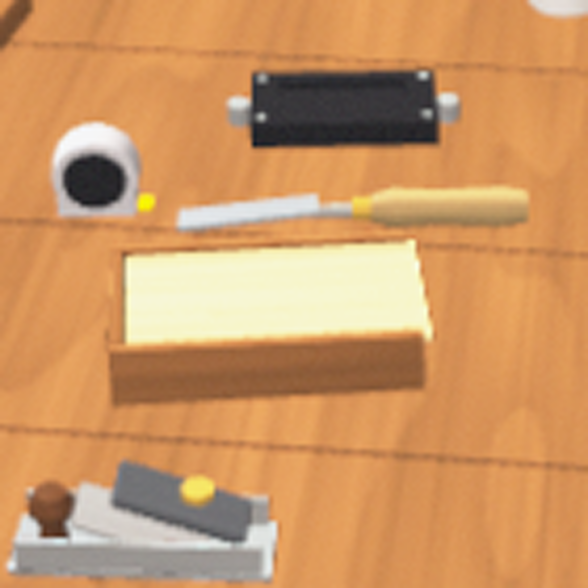

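```bash
python3 - <<'E'
from h import *
a=cv2.imread("pics/top0.png"); b=cv2.imread("pics/side0.png")
def big(m):
    c,_=cv2.findContours(m,cv2.RETR_EXTERNAL,cv2.CHAIN_APPROX_NONE); return max(c,key=cv2.contourArea)
def show(n,img,roi,mask,z,name):
    x0,y0,x1,y1=roi; s=8
    im=cv2.resize(img[y0:y1,x0:x1],None,fx=s,fy=s,interpolation=cv2.INTER_CUBIC)
    c=big(mask(im))
    pts=(c[:,0,:]+0.5)/s-0.5+[x0,y0]
    P=np.array([onz(n,p,z)[:2] for p in pts[::3]],dtype=np.float32)
    r=cv2.minAreaRect(P*1000)
    bx=cv2.boxPoints(r); 
    print(n,name,"rect",np.round(r[0],1),np.round(r[1],1),round(r[2],2)); print(np.round(bx,1).tolist())
def lid(im):
    h=cv2.cvtColor(im,cv2.COLOR_BGR2HSV); return cv2.inRange(h,(12,30,150 if im is not None else 0),(40,130,255))
def dark(im): return cv2.inRange(cv2.cvtColor(im,cv2.COLOR_BGR2GRAY),0,70)
print(a[186,235],a[186,265],b[232,265],a[187,336],b[186,282],b[248,265])
show("top",a,(200,140,270,230),lid,.041,"lid")
show("side",b,(215,205,312,262),lid,.041,"lid")
show("top",a,(310,150,360,225),dark,.022,"holder")
show("side",b,(250,165,312,205),dark,.022,"holder")
E
```

```text
[150 179 193] [ 79 107 146] [207 246 247] [42 44 52] [58 55 57] [ 58  93 143]
top lid rect [568.5 152.8] [207.4 123. ] 11.62
[[454.5, 192.10000610351562], [479.29998779296875, 71.5999984741211], [682.5, 113.4000015258789], [657.7000122070312, 233.89999389648438]]
side lid rect [571.1 155.5] [209.1 126.7] 11.35
[[456.20001220703125, 197.0], [481.1000061035156, 72.80000305175781], [686.0999755859375, 113.9000015258789], [661.2000122070312, 238.1999969482422]]
top holder rect [ 560.1 -160.5] [150.5  87.4] 8.26
[[479.3999938964844, -128.0], [491.8999938964844, -214.5], [640.7999877929688, -192.89999389648438], [628.2999877929688, -106.4000015258789]]
side holder rect [ 559.8 -141.2] [147.1 114.6] 8.51
[[478.6000061035156, -95.4000015258789], [495.6000061035156, -208.8000030517578], [641.0999755859375, -187.0], [624.0999755859375, -73.5999984741211]]
```

```bash
python3 -m crank '{"dp":[[0,0,0],[0,0,0],[0,0,0],[0,0,0],[0,0,0],[0,0,0],[0,0,0],[0,0,0]],"delta_rot":[[0,0,-0.08],[0,0,-0.09],[0,0,-0.09],[0,0,-0.09],[0,0,-0.09],[0,0,-0.09],[0,0,-0.08],[0,0,0]]}' 0 5
cat > st.py <<'E'
from h import *
import sys
s=ctrl.get_state(); Rm=R.from_rotvec(s["tool_rot"])
print("t",round(s["time"],2),"pos",np.round(s["position"],4),"ft",np.round(s["ft_force"],2),"tq",np.round(s["torque"],2),"grip",round(s["grip_width"]*8.7,2))
M=Rm.as_matrix(); print("x yaw",round(np.arctan2(M[1,0],M[0,0]),4),"y yaw",round(np.arctan2(M[1,1],M[0,1]),4),"z",np.round(M[:,2],4),"q",np.round(s["joint_positions"],2))
if len(sys.argv)>3:
    t=np.array([float(v) for v in sys.argv[1:4]]); print("move cm tool axes",np.round(Rm.inv().apply(t-s["position"])*100,2))
E
python3 st.py 0.608 0.161 0.12
```

```text
time: 0.95
position: [0.2584, 0.5962, 0.2411]
tool_rot: [1.987, 2.433, -0.001]
ft_force: [-1.1, 0.1, 0.3]
grip_width: 0.353
t 0.95 pos [0.2584 0.5962 0.2411] ft [-1.09  0.1   0.25] tq [ 0.03  0.05 -0.01] grip 3.07
x yaw 1.7722 y yaw 0.2014 z [-3.e-04 -6.e-04 -1.e+00] q [-1.09  0.33 -0.15  1.45  0.05  1.37  0.53]
move cm tool axes [-49.63  25.56  12.13]
```

```bash
python3 -m crank '{"dp":[[-1.5,0.8,0],[-3,1.6,0],[-4,2,0],[-4,2,0],[-4,2,0],[-4,2,0],[-4,2,0],[-4,2,0]],"delta_rot":[[0,0,0],[0,0,0],[0,0,0],[0,0,0],[0,0,0],[0,0,0],[0,0,0],[0,0,0]]}' 0
python3 -m crank '{"dp":[[-4,2,0],[-4,2,0],[-4,2,0],[-4,2,1],[-3,2,2],[-1.5,1,2],[-0.6,0.16,1],[0,0,0]],"delta_rot":[[0,0,0],[0,0,0],[0,0,0],[0,0,0],[0,0,0],[0,0,0],[0,0,0],[0,0,0]]}' 0
python3 st.py 0.608 0.161 0.12
python3 - <<'E'
from h import *
print(ctrl.camera_info("wrist"))
for n in ["top","wrist"]: cv2.imwrite(f"pics/{n}1.png",ctrl.get_image(n))
E
```

```text
time: 1.75
position: [0.4578, 0.3428, 0.2418]
tool_rot: [1.99, 2.43, 0.001]
ft_force: [1.1, 0.8, 0.0]
grip_width: 0.004
time: 2.55
position: [0.6068, 0.1596, 0.1797]
tool_rot: [-1.99, -2.429, 0.005]
ft_force: [-0.2, 0.7, -0.8]
grip_width: 0.004
t 2.55 pos [0.6068 0.1596 0.1797] ft [-0.17  0.73 -0.82] tq [0.09 0.06 0.03] grip 0.04
x yaw 1.7689 y yaw 0.1981 z [-0.0037 -0.0014 -1.    ] q [-0.46  0.31  0.19  1.6  -0.06  1.24  1.52]
move cm tool axes [0.12 0.16 5.97]
{'camera_matrix': array([[295.10100696,   0.        , 277.39290298],
       [  0.        , 295.10100696, 211.14246693],
       [  0.        ,   0.        ,   1.        ]]), 'xyz': array([0.53578332, 0.14538395, 0.3231918 ]), 'orientation': array([1.87041891, 2.28653064, 0.3100686 ])}
```

View pics/wrist1.png

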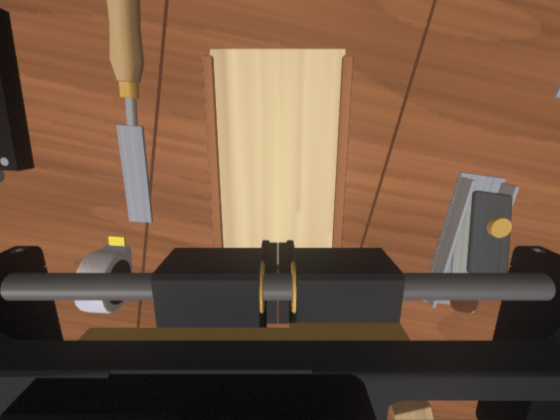

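```bash
python3 - <<'E'
from h import *
info={'camera_matrix':ctrl.camera_info("wrist")['camera_matrix'],'xyz':np.array([0.53578332, 0.14538395, 0.3231918 ]), 'orientation':np.array([1.87041891, 2.28653064, 0.3100686 ])}
for uv,z in [((211,51),.041),((343,51),.041),((214,60),.046),((342,60),.046),((222,240),.046),((333,240),.046),((204,58),.046),((352,58),.046),((208,245),.046),((347,200),.046)]:
    print(uv,np.round(onz("w",uv,z,info),4))
ex=np.array([np.cos(.2),np.sin(.2)])
a=onz("w",(211,51),.041,info)[:2];b=onz("w",(343,51),.041,info)[:2]
print("lid low-end mid",(a+b)/2,"lid centre",(a+b)/2+ex*.102, np.linalg.norm(a-b))
E
python3 - <<'E'
import cv2
a=cv2.imread("pics/wrist1.png");cv2.imwrite("pics/w1z.png",cv2.resize(a[30:130,180:380],None,fx=4,fy=4,interpolation=cv2.INTER_CUBIC))
E
```

```text
(211, 51) [0.4833 0.0761 0.041 ]
(343, 51) [0.4607 0.1877 0.041 ]
(214, 60) [0.4906 0.0808 0.046 ]
(342, 60) [0.4689 0.1879 0.046 ]
(222, 240) [0.6515 0.1119 0.046 ]
(333, 240) [0.6294 0.2209 0.046 ]
(204, 58) [0.4907 0.0723 0.046 ]
(352, 58) [0.4657 0.1959 0.046 ]
(208, 245) [0.6596 0.0989 0.046 ]
(347, 200) [0.5868 0.224  0.046 ]
lid low-end mid [0.47198296 0.1319353 ] lid centre [0.57194975 0.15219957] 0.11386555374820587
```

View pics/w1z.png

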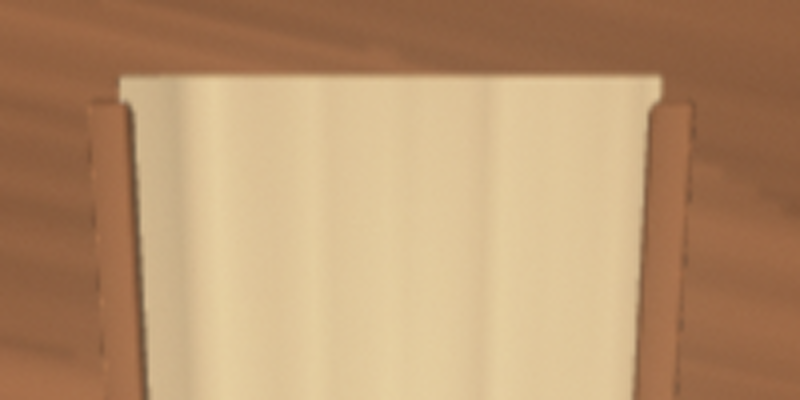

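```bash
python3 -m crank '{"dp":[[0.05,1,1],[0.05,1,2],[0,0.7,2.5],[0,0.2,2.5],[0,0,1.5],[0,0,0.8],[0,0,0.3],[0,0,0]],"delta_rot":[[0,0,0],[0,0,0],[0,0,0],[0,0,0],[0,0,0],[0,0,0],[0,0,0],[0,0,0]]}' 0
python3 st.py 0.635 0.166 0.06
```

```text
time: 3.45
position: [0.6365, 0.1687, 0.0762]
tool_rot: [1.986, 2.433, 0.001]
ft_force: [-0.8, 0.0, 0.8]
grip_width: 0.006
t 3.45 pos [0.6365 0.1687 0.0762] ft [-0.83  0.03  0.81] tq [ 0.03  0.05 -0.01] grip 0.05
x yaw 1.7723 y yaw 0.2015 z [ 9.e-04  4.e-04 -1.e+00] q [-0.44  0.46  0.18  1.62 -0.09  1.07  1.54]
move cm tool axes [-0.23 -0.2   1.62]
```

```bash
python3 -m crank '{"dp":[[0,0,0.2],[-0.1,0,0.2],[-0.1,0,0.2],[0,0,0.15],[0,0,0.1],[0,0,0.1],[0,0,0],[0,0,0]],"delta_rot":[[0,0,0],[0,0,0],[0,0,0],[0,0,0],[0,0,0],[0,0,0],[0,0,0],[0,0,0]]}' 0
python3 st.py 0.635 0.166 0.06
```

```text
time: 4.25
position: [0.6366, 0.1664, 0.0661]
tool_rot: [-1.987, -2.433, -0.0]
ft_force: [0.4, 0.7, 0.1]
grip_width: 0.007
t 4.25 pos [0.6366 0.1664 0.0661] ft [0.39 0.73 0.06] tq [ 0.06 -0.01 -0.03] grip 0.06
x yaw 1.7721 y yaw 0.2013 z [-0.e+00  1.e-04 -1.e+00] q [-0.44  0.47  0.18  1.62 -0.09  1.06  1.54]
move cm tool axes [-0.01 -0.16  0.61]
```

```bash
python3 -m crank '{"dp":[[0,0,0.08],[0,0,0.08],[0,0,0.08],[0,0,0.06],[0,0,0.05],[0,0,0.05],[0,0,0],[0,0,0]],"delta_rot":[[0,0,0],[0,0,0],[0,0,0],[0,0,0],[0,0,0],[0,0,0],[0,0,0],[0,0,0]]}' 0
python3 st.py
```

```text
time: 5.05
position: [0.6366, 0.1663, 0.0621]
tool_rot: [1.987, 2.433, 0.0]
ft_force: [0.6, 1.1, -0.1]
grip_width: 0.007
t 5.05 pos [0.6366 0.1663 0.0621] ft [ 0.57  1.08 -0.11] tq [0.05 0.01 0.02] grip 0.06
x yaw 1.772 y yaw 0.2012 z [ 1.e-04  0.e+00 -1.e+00] q [-0.44  0.47  0.18  1.63 -0.09  1.05  1.54]
```

```bash
python3 -m crank '{"dp":[[0,0,0.04],[0,0,0.04],[0,0,0.04],[0,0,0.03],[0,0,0.03],[0,0,0.02],[0,0,0],[0,0,0]],"delta_rot":[[0,0,0],[0,0,0],[0,0,0],[0,0,0],[0,0,0],[0,0,0],[0,0,0],[0,0,0]]}' 0
python3 st.py
```

```text
time: 5.85
position: [0.6366, 0.1664, 0.0603]
tool_rot: [1.987, 2.433, 0.0]
ft_force: [-1.7, -0.3, 2.9]
grip_width: 0.004
t 5.85 pos [0.6366 0.1664 0.0603] ft [-1.75 -0.26  2.87] tq [-0.03  0.3  -0.01] grip 0.04
x yaw 1.772 y yaw 0.2012 z [ 1.e-04  1.e-04 -1.e+00] q [-0.44  0.48  0.18  1.63 -0.09  1.05  1.54]
```

```bash
python3 -m crank '{"dp":[[0,0,0.01],[0,0,0.01],[0,0,0.01],[0,0,0.01],[0,0,0],[0,0,0],[0,0,0],[0,0,0]],"delta_rot":[[0,0,0],[0,0,0],[0,0,0],[0,0,0],[0,0,0],[0,0,0],[0,0,0],[0,0,0]]}' 0
python3 st.py
```

```text
time: 6.65
position: [0.6366, 0.1664, 0.0601]
tool_rot: [1.987, 2.433, 0.0]
ft_force: [-3.3, -0.2, 5.0]
grip_width: 0.006
t 6.65 pos [0.6366 0.1664 0.0601] ft [-3.27 -0.19  5.05] tq [-0.13  0.55 -0.03] grip 0.05
x yaw 1.772 y yaw 0.2012 z [ 1.e-04  1.e-04 -1.e+00] q [-0.44  0.48  0.18  1.63 -0.09  1.05  1.54]
```

```bash
python3 -m crank '{"dp":[[0,0,0.02],[0,0,0.02],[0,-0.02,0.02],[0,-0.02,0.02],[0,-0.02,0.01],[0,-0.02,0],[0,0,0],[0,0,0]],"delta_rot":[[0,0,0],[0,0,0],[0,0,0],[0,0,0],[0,0,0],[0,0,0],[0,0,0],[0,0,0]]}' 0
python3 st.py
```

```text
time: 7.45
position: [0.6366, 0.1664, 0.06]
tool_rot: [1.987, 2.432, 0.003]
ft_force: [-2.2, 0.5, 6.6]
grip_width: 0.002
t 7.45 pos [0.6366 0.1664 0.06  ] ft [-2.15  0.48  6.6 ] tq [-0.1   0.49  0.01] grip 0.02
x yaw 1.772 y yaw 0.2012 z [ 1.8e-03  6.0e-04 -1.0e+00] q [-0.44  0.47  0.18  1.63 -0.09  1.04  1.54]
```

```bash
python3 -m crank '{"dp":[[0,-0.03,0.02],[0,-0.03,0.02],[0,-0.03,0.02],[0,-0.03,0.02],[0,-0.03,0.02],[0,-0.03,0],[0,0,0],[0,0,0]],"delta_rot":[[0,0,0],[0,0,0],[0,0,0],[0,0,0],[0,0,0],[0,0,0],[0,0,0],[0,0,0]]}' 0
python3 st.py
```

```text
time: 8.25
position: [0.6365, 0.1663, 0.06]
tool_rot: [1.985, 2.431, 0.007]
ft_force: [0.3, 0.1, 8.2]
grip_width: 0.005
t 8.25 pos [0.6365 0.1663 0.06  ] ft [0.33 0.06 8.23] tq [ 0.07 -0.04 -0.  ] grip 0.04
x yaw 1.7719 y yaw 0.2011 z [ 0.0056  0.0015 -1.    ] q [-0.44  0.47  0.18  1.63 -0.09  1.04  1.54]
```

```bash
python3 -m crank '{"dp":[[0,-0.04,0.04],[0,-0.04,0.04],[0,-0.04,0.04],[0,-0.04,0.04],[0,-0.04,0.03],[0,-0.04,0.03],[0,-0.04,0],[0,-0.04,0]],"delta_rot":[[0,0,0],[0,0,0],[0,0,0],[0,0,0],[0,0,0],[0,0,0],[0,0,0],[0,0,0]]}' 0
python3 st.py
```

```text
time: 9.05
position: [0.6363, 0.1663, 0.0598]
tool_rot: [1.983, 2.427, 0.016]
ft_force: [5.5, 0.9, 10.1]
grip_width: 0.008
t 9.05 pos [0.6363 0.1663 0.0598] ft [ 5.5   0.86 10.06] tq [ 0.23 -1.01  0.  ] grip 0.07
x yaw 1.7718 y yaw 0.201 z [ 0.0122  0.0032 -0.9999] q [-0.44  0.47  0.18  1.64 -0.09  1.03  1.54]
```

```bash
python3 -m crank '{"dp":[[0,-0.02,0.04],[0,-0.02,0.04],[0,-0.04,0.03],[0,-0.06,0.02],[0,-0.08,0],[0,-0.1,0],[0,-0.1,0],[0,-0.1,0]],"delta_rot":[[0,0,0],[0,0,0],[0,0,0],[0,0,0],[0,0,0],[0,0,0],[0,0,0],[0,0,0]]}' 0
python3 st.py
```

```text
time: 9.85
position: [0.633, 0.1656, 0.0597]
tool_rot: [1.981, 2.425, 0.021]
ft_force: [7.1, 1.0, 14.0]
grip_width: 0.005
t 9.85 pos [0.633  0.1656 0.0597] ft [ 7.11  0.98 14.01] tq [ 0.31 -1.45 -0.  ] grip 0.04
x yaw 1.7717 y yaw 0.2009 z [ 0.0164  0.0042 -0.9999] q [-0.44  0.46  0.18  1.65 -0.09  1.02  1.54]
```

```bash
python3 -m crank '{"dp":[[0,-0.12,0],[0,-0.15,0],[0,-0.18,0],[0,-0.2,0],[0,-0.2,0],[0,-0.2,0],[0,-0.2,0],[0,-0.2,0]],"delta_rot":[[0,0,0],[0,0,0],[0,0,0],[0,0,0],[0,0,0],[0,0,0],[0,0,0],[0,0,0]]}' 0
python3 st.py
python3 - <<'E'
from h import *
cv2.imwrite("pics/top2.png",cv2.resize(ctrl.get_image("side")[160:300,180:380],None,fx=4,fy=4))
E
```

```text
time: 10.65
position: [0.6189, 0.1628, 0.0597]
tool_rot: [1.981, 2.425, 0.022]
ft_force: [5.7, 1.2, 13.6]
grip_width: 0.008
t 10.65 pos [0.6189 0.1628 0.0597] ft [ 5.71  1.25 13.57] tq [ 0.32 -1.49 -0.03] grip 0.07
x yaw 1.7717 y yaw 0.2009 z [ 0.0166  0.0043 -0.9999] q [-0.44  0.43  0.18  1.69 -0.09  1.01  1.54]
```

View pics/top2.png

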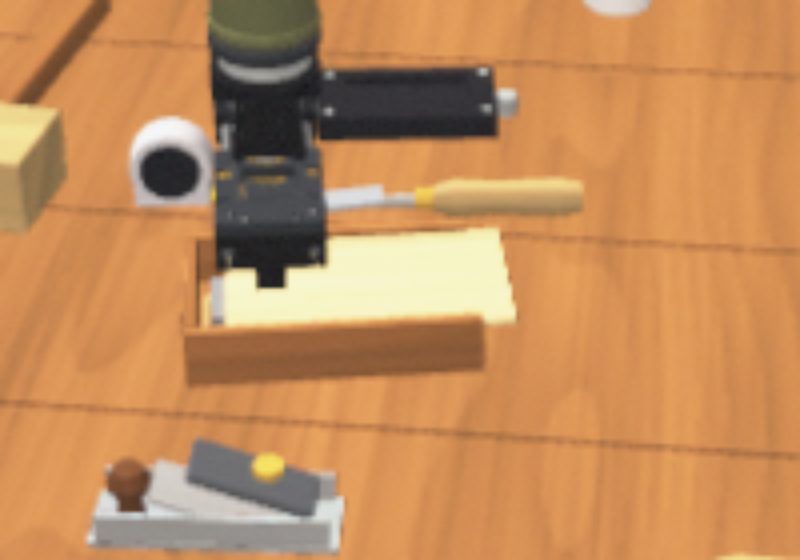

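```bash
python3 -m crank '{"dp":[[0,-0.25,0],[0,-0.3,0],[0,-0.3,0],[0,-0.3,0],[0,-0.3,0],[0,-0.3,0],[0,-0.3,0],[0,-0.3,0]],"delta_rot":[[0,0,0],[0,0,0],[0,0,0],[0,0,0],[0,0,0],[0,0,0],[0,0,0],[0,0,0]]}' 0
python3 st.py
```

```text
time: 11.5
position: [0.596, 0.1581, 0.0596]
tool_rot: [1.981, 2.425, 0.022]
ft_force: [7.5, 1.1, 13.6]
grip_width: 0.003
t 11.5 pos [0.596  0.1581 0.0596] ft [ 7.53  1.13 13.61] tq [ 0.26 -1.47 -0.02] grip 0.03
x yaw 1.7717 y yaw 0.2009 z [ 0.0168  0.0045 -0.9998] q [-0.45  0.39  0.18  1.75 -0.08  0.99  1.53]
```

```bash
python3 -m crank '{"dp":[[0,-0.3,0],[0,-0.3,0],[0,-0.3,0],[0,-0.3,0],[0,-0.3,0],[0,-0.3,0],[0,-0.3,0],[0,-0.3,0]],"delta_rot":[[0,0,0],[0,0,0],[0,0,0],[0,0,0],[0,0,0],[0,0,0],[0,0,0],[0,0,0]]}' 0
python3 st.py
```

```text
time: 12.3
position: [0.5727, 0.1534, 0.0596]
tool_rot: [1.981, 2.425, 0.022]
ft_force: [6.4, 0.7, 14.6]
grip_width: 0.003
t 12.3 pos [0.5727 0.1534 0.0596] ft [ 6.38  0.71 14.61] tq [ 0.22 -1.51 -0.04] grip 0.03
x yaw 1.7717 y yaw 0.2009 z [ 0.0169  0.0046 -0.9998] q [-0.46  0.34  0.18  1.81 -0.07  0.97  1.52]
```

```bash
python3 -m crank '{"dp":[[0,-0.3,0],[0,-0.3,0],[0,-0.3,0],[0,-0.3,0],[0,-0.3,0],[0,-0.3,0],[0,-0.3,0],[0,-0.3,0]],"delta_rot":[[0,0,0],[0,0,0],[0,0,0],[0,0,0],[0,0,0],[0,0,0],[0,0,0],[0,0,0]]}' 0
python3 st.py
python3 -m crank '{"dp":[[0,-0.3,0],[0,-0.25,0],[0,-0.25,0],[0,-0.25,0],[0,-0.2,0],[0,-0.15,0],[0,-0.15,0],[0,-0.1,0]],"delta_rot":[[0,0,0],[0,0,0],[0,0,0],[0,0,0],[0,0,0],[0,0,0],[0,0,0],[0,0,0]]}' 0
python3 st.py
```

```text
time: 13.1
position: [0.5493, 0.1486, 0.0595]
tool_rot: [1.981, 2.425, 0.023]
ft_force: [6.3, 0.9, 14.4]
grip_width: 0.005
t 13.1 pos [0.5493 0.1486 0.0595] ft [ 6.26  0.87 14.42] tq [ 0.18 -1.48 -0.05] grip 0.04
x yaw 1.7716 y yaw 0.2008 z [ 0.017   0.0047 -0.9998] q [-0.47  0.3   0.18  1.87 -0.06  0.96  1.51]
time: 13.9
position: [0.5332, 0.1454, 0.0595]
tool_rot: [1.981, 2.425, 0.023]
ft_force: [6.9, 1.6, 15.3]
grip_width: 0.004
t 13.9 pos [0.5332 0.1454 0.0595] ft [ 6.85  1.63 15.26] tq [ 0.14 -1.47 -0.05] grip 0.03
x yaw 1.7717 y yaw 0.2009 z [ 0.0169  0.0048 -0.9998] q [-0.47  0.27  0.18  1.91 -0.06  0.95  1.5 ]
```

```bash
python3 -m crank '{"dp":[[0,-0.15,0],[0,-0.15,0],[0,-0.15,0],[0,-0.15,0],[0,-0.12,0],[0,-0.12,0],[0,-0.12,0],[0,-0.1,0]],"delta_rot":[[0,0,0],[0,0,0],[0,0,0],[0,0,0],[0,0,0],[0,0,0],[0,0,0],[0,0,0]]}' 0
python3 st.py
```

```text
time: 14.7
position: [0.5229, 0.1433, 0.0595]
tool_rot: [1.981, 2.425, 0.023]
ft_force: [5.9, 0.9, 14.8]
grip_width: 0.007
t 14.7 pos [0.5229 0.1433 0.0595] ft [ 5.93  0.94 14.78] tq [ 0.17 -1.38  0.03] grip 0.06
x yaw 1.7717 y yaw 0.2008 z [ 0.017   0.0048 -0.9998] q [-0.47  0.25  0.18  1.94 -0.05  0.94  1.5 ]
```

```bash
python3 -m crank '{"dp":[[0,-0.08,0],[0,-0.08,0],[0,-0.08,0],[0,-0.08,0],[0,-0.07,0],[0,-0.07,0],[0,-0.07,0],[0,-0.05,0]],"delta_rot":[[0,0,0],[0,0,0],[0,0,0],[0,0,0],[0,0,0],[0,0,0],[0,0,0],[0,0,0]]}' 0
python3 st.py
```

```text
time: 15.5
position: [0.5183, 0.1425, 0.0596]
tool_rot: [1.98, 2.424, 0.026]
ft_force: [8.6, 2.3, 12.3]
grip_width: 0.007
t 15.5 pos [0.5183 0.1425 0.0596] ft [ 8.59  2.27 12.33] tq [ 0.36 -2.12 -0.01] grip 0.06
x yaw 1.7717 y yaw 0.2009 z [ 0.0194  0.0056 -0.9998] q [-0.48  0.24  0.18  1.95 -0.05  0.94  1.5 ]
```

```bash
python3 -m crank '{"dp":[[0,0,-0.1],[0,0.1,-0.2],[0,0.2,-0.4],[0,0.5,-1],[0,2,-2],[0,3,-3],[0,3,-2],[0,0,0]],"delta_rot":[[0,0,0],[0,0,0],[0,0,0],[0,0,0],[0,0,0],[0,0,0],[0,0,0],[0,0,0]]}' 8.7
python3 st.py
python3 - <<'E'
from h import *
i=ctrl.camera_info("wrist");print(i["xyz"].tolist(),i["orientation"].tolist())
cv2.imwrite("pics/wrist3.png",ctrl.get_image("wrist"))
cv2.imwrite("pics/side3.png",cv2.resize(ctrl.get_image("side")[160:300,180:380],None,fx=4,fy=4))
E
```

```text
time: 16.3
position: [0.6005, 0.159, 0.1447]
tool_rot: [1.984, 2.429, 0.01]
ft_force: [-0.2, -0.3, -0.5]
grip_width: 0.65
t 16.3 pos [0.6005 0.159  0.1447] ft [-0.18 -0.3  -0.51] tq [ 0.05  0.   -0.  ] grip 5.66
x yaw 1.7717 y yaw 0.2009 z [ 0.0079  0.0018 -1.    ] q [-0.46  0.32  0.19  1.66 -0.06  1.16  1.52]
[0.527865771363507, 0.1441013169194644, 0.2873043053289783] [1.862169236563293, 2.2827523248276136, 0.32433741606597155]
```

View pics/wrist3.png

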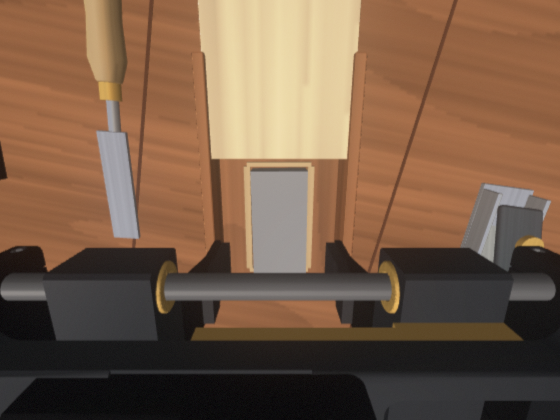

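View pics/side3.png

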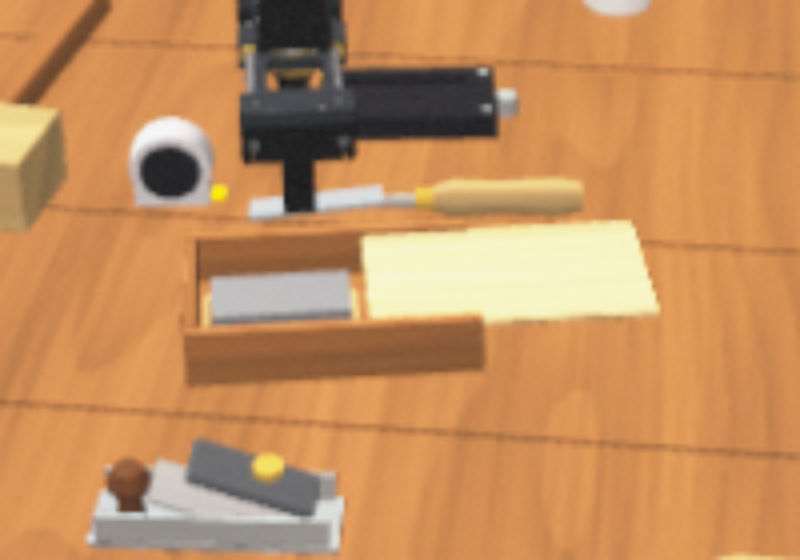

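```bash
python3 - <<'E'
from h import *
info={'camera_matrix':ctrl.camera_info("wrist")['camera_matrix'],'xyz':np.array([0.527865771363507, 0.1441013169194644, 0.2873043053289783]), 'orientation':np.array([1.862169236563293, 2.2827523248276136, 0.32433741606597155])}
w=cv2.imread("pics/wrist3.png")
h=cv2.cvtColor(w,cv2.COLOR_BGR2HSV)
m=cv2.inRange(h,(0,0,90),(180,40,200)); m[:160]=0; m[262:]=0; m[:,:240]=0;m[:,320:]=0
c,_=cv2.findContours(m,cv2.RETR_EXTERNAL,cv2.CHAIN_APPROX_NONE);c=max(c,key=cv2.contourArea);print("stone bbox",cv2.boundingRect(c))
ex=np.array([np.cos(.2),np.sin(.2)]);ey=np.array([-ex[1],ex[0]])
# edges by rows
for r in (185,210,235,255):
    xs=np.where(m[r]>0)[0]; 
    L=onz("w",(xs.min()-.5,r),.032,info)[:2];Rr=onz("w",(xs.max()+.5,r),.032,info)[:2]
    print(r,xs.min(),xs.max(),"mid",np.round((L+Rr)/2,4),"w",round(np.linalg.norm(L-Rr),4))
y0=c[:,0,1].min()-.5
p=onz("w",(279,y0),.032,info); print("stone low end",p, "centre",p[:2]+.05*ex)
lf=onz("w",(279,158.5),.041,info); rl=(onz("w",(201,54),.046,info)+onz("w",(358,55),.046,info))/2
print("lid far edge",lf,"rim low mid",rl,"diff along",(lf-rl)[:2]@ex, "box origin est",rl[:2]+.105*ex)
# side view
s=cv2.imread("pics/side3.png")
hs=cv2.cvtColor(s,cv2.COLOR_BGR2HSV); mm=cv2.inRange(hs,(0,0,110),(180,40,190)); mm[:250]=0;mm[:,:200]=0;mm[:,360:]=0;mm[330:]=0
cc,_=cv2.findContours(mm,cv2.RETR_EXTERNAL,cv2.CHAIN_APPROX_NONE);cc=max(cc,key=cv2.contourArea);print(cv2.boundingRect(cc))
for q in [(213,277),(348,270),(352,308),(212,317)]:
    uv=((q[0]+.5)/4-.5+180,(q[1]+.5)/4-.5+160); print(q,np.round(onz("side",uv,.032),4))
E
python3 - <<'E'
import cv2
a=cv2.imread("pics/wrist3.png");cv2.imwrite("pics/w3z.png",cv2.resize(a[140:280,200:360],None,fx=4,fy=4,interpolation=cv2.INTER_CUBIC))
E
```

```text
stone bbox (251, 170, 57, 92)
185 251 306 mid [0.5767 0.1552] w 0.0492
210 252 306 mid [0.599  0.1602] w 0.0495
235 253 305 mid [0.6225 0.1651] w 0.0489
255 254 305 mid [0.6421 0.1696] w 0.0489
stone low end [0.56331712 0.15283771 0.032     ] centre [0.61232045 0.16277118]
lid far edge [0.55316421 0.15068983 0.041     ] rim low mid [0.47817755 0.13557012 0.046     ] diff along 0.0764957373427182 box origin est [0.58108454 0.1564304 ]
(214, 306, 136, 17)
(213, 277) [0.6672 0.1469 0.032 ]
(348, 270) [0.5704 0.1272 0.032 ]
(352, 308) [0.5605 0.1749 0.032 ]
(212, 317) [0.6579 0.1967 0.032 ]
```

View pics/w3z.png

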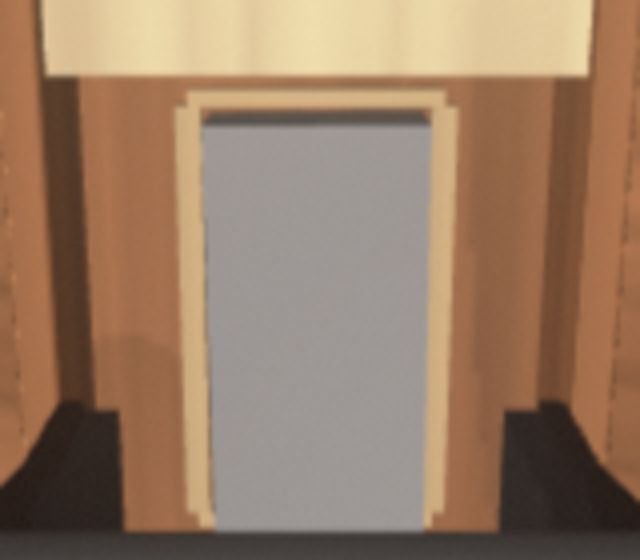

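```bash
python3 st.py 0.613 0.1622 0.07
```

```text
t 16.4 pos [0.5955 0.1578 0.1409] ft [ 0.16 -0.68 -0.53] tq [ 0.05  0.05 -0.01] grip 6.49
x yaw 1.7718 y yaw 0.201 z [-8.e-04 -4.e-04 -1.e+00] q [-0.46  0.32  0.19  1.67 -0.06  1.16  1.52]
move cm tool axes [0.08 1.81 7.09]
```

```bash
python3 -m crank '{"dp":[[0.08,0.6,1],[0,0.8,1.5],[0,0.4,1.5],[0,0,1.5],[0,0,1],[0,0,0.6],[0,0,0],[0,0,0]],"delta_rot":[[0,0,-0.006],[0,0,0],[0,0,0],[0,0,0],[0,0,0],[0,0,0],[0,0,0],[0,0,0]]}' 7.0
python3 st.py 0.613 0.1622 0.037
python3 - <<'E'
from h import *
cv2.imwrite("pics/wrist4.png",ctrl.get_image("wrist"))
cv2.imwrite("pics/side4.png",cv2.resize(ctrl.get_image("side")[160:300,180:380],None,fx=4,fy=4))
E
```

```text
time: 17.2
position: [0.6133, 0.1625, 0.0707]
tool_rot: [1.98, 2.439, 0.001]
ft_force: [-1.3, -0.5, -0.6]
grip_width: 0.803
t 17.2 pos [0.6133 0.1625 0.0707] ft [-1.32 -0.51 -0.6 ] tq [ 0.04  0.02 -0.05] grip 6.99
x yaw 1.778 y yaw 0.2072 z [ 7.e-04  2.e-04 -1.e+00] q [-0.45  0.42  0.18  1.68 -0.09  1.05  1.54]
move cm tool axes [-0.02 -0.03  3.37]
```

View pics/wrist4.png

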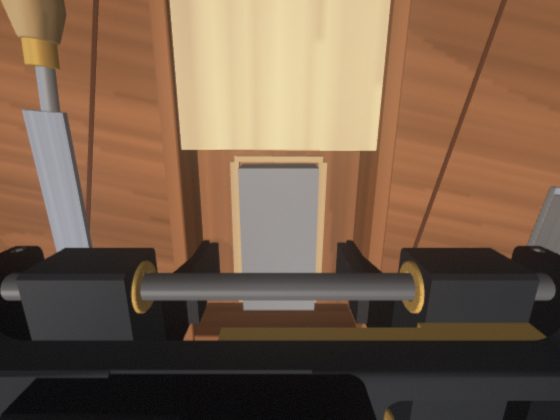

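View pics/side4.png

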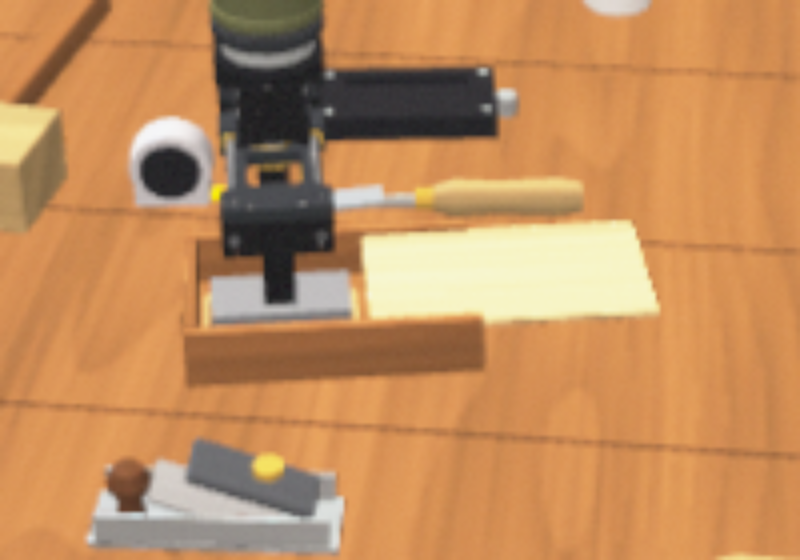

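```bash
python3 -m crank '{"dp":[[0,0,0.5],[0,0,0.8],[0,0,0.8],[0,0,0.6],[0,0,0.4],[0,0,0.2],[0,0,0],[0,0,0]],"delta_rot":[[0,0,0],[0,0,0],[0,0,0],[0,0,0],[0,0,0],[0,0,0],[0,0,0],[0,0,0]]}' 7.0
python3 st.py 0.613 0.1622 0.037
```

```text
time: 18.1
position: [0.6132, 0.1625, 0.0375]
tool_rot: [1.98, 2.439, 0.001]
ft_force: [0.7, -0.1, -0.7]
grip_width: 0.804
t 18.1 pos [0.6132 0.1625 0.0375] ft [ 0.65 -0.12 -0.73] tq [ 0.04 -0.06 -0.01] grip 6.99
x yaw 1.778 y yaw 0.2072 z [ 4.e-04  1.e-04 -1.e+00] q [-0.44  0.46  0.18  1.71 -0.09  0.99  1.55]
move cm tool axes [-0.02 -0.03  0.05]
```

```bash
python3 -m crank '{"dp":[[0,0,0],[0,0,0],[0,0,0],[0,0,0],[0,0,0],[0,0,0],[0,0,0],[0,0,0]],"delta_rot":[[0,0,0],[0,0,0],[0,0,0],[0,0,0],[0,0,0],[0,0,0],[0,0,0],[0,0,0]]}' 4.0 20
python3 st.py
python3 -m crank '{"dp":[[0,0,-0.1],[0,0,-0.3],[0,0,-0.6],[0,0,-1],[0,0,-1.5],[0,0,-2],[0,0,-2.5],[0,0,-2]],"delta_rot":[[0,0,0],[0,0,0],[0,0,0],[0,0,0],[0,0,0],[0,0,0],[0,0,0],[0,0,0]]}' 4.0 20
python3 st.py
python3 - <<'E'
from h import *
cv2.imwrite("pics/wrist5.png",ctrl.get_image("wrist"))
cv2.imwrite("pics/side5.png",cv2.resize(ctrl.get_image("side")[120:300,180:380],None,fx=3,fy=3))
E
```

```text
time: 18.9
position: [0.6131, 0.1626, 0.0375]
tool_rot: [1.98, 2.439, 0.001]
ft_force: [-0.1, -0.4, 2.0]
grip_width: 0.577
t 18.9 pos [0.6131 0.1626 0.0375] ft [-0.14 -0.41  2.01] tq [ 0.11  0.14 -0.05] grip 5.02
x yaw 1.778 y yaw 0.2072 z [ 3.e-04  3.e-04 -1.e+00] q [-0.44  0.46  0.18  1.71 -0.09  0.99  1.55]
time: 19.7
position: [0.6138, 0.1625, 0.1403]
tool_rot: [1.979, 2.438, 0.004]
ft_force: [0.0, -0.8, -2.2]
grip_width: 0.573
t 19.7 pos [0.6138 0.1625 0.1403] ft [ 0.02 -0.82 -2.25] tq [ 0.13 -0.01  0.02] grip 4.98
x yaw 1.7779 y yaw 0.2071 z [ 2.6e-03  9.0e-04 -1.0e+00] q [-0.45  0.35  0.19  1.63 -0.07  1.17  1.53]
```

View pics/wrist5.png

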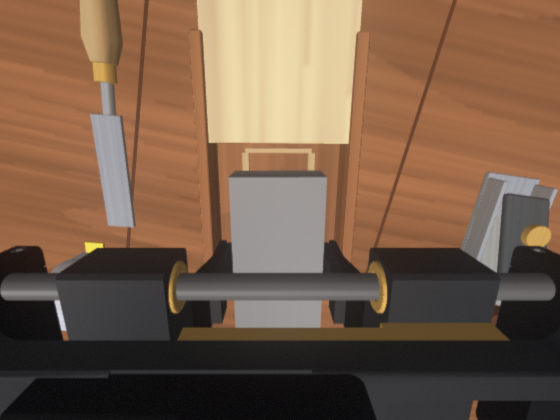

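View pics/side5.png

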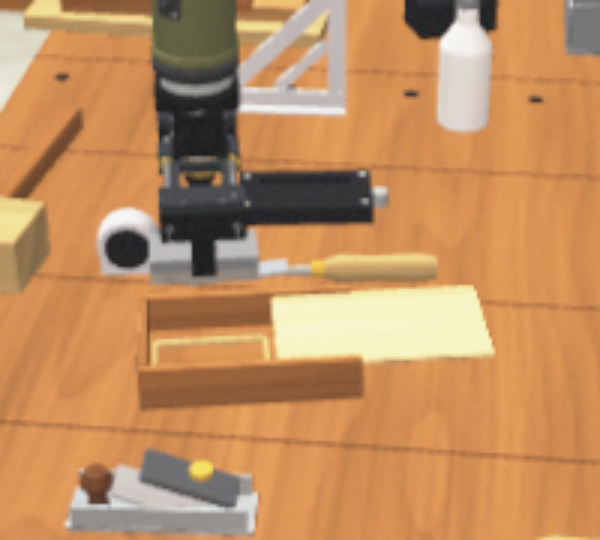

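```bash
python3 - <<'E'
from h import *
s=ctrl.get_state(); i=ctrl.camera_info("wrist"); T=R.from_rotvec(s["tool_rot"])
w=cv2.imread("pics/wrist5.png"); print(w[160:185,278,:].sum(1)//3)
cv2.imwrite("pics/w5z.png",cv2.resize(w[160:270,215:345],None,fx=5,fy=5,interpolation=cv2.INTER_CUBIC))
for uv in [(231.5,173),(325,173),(278,173),(233,260),(323.5,260)]:
    p=onz("w",uv,s["position"][2]-.0055,i); print(uv,np.round(T.inv().apply(p-s["position"])*1000,1))
E
```

```text
[119 119 119 119 119 119 118 118 117 114 101  85  84  80  77  77  87 121
 149 153 153 153 153 154 153]
(231.5, 173) [-23.1 -51.3   5. ]
(325, 173) [ 24.  -51.4   5.1]
(278, 173) [  0.3 -51.3   5.1]
(233, 260) [-24.3  -3.4   5.4]
(323.5, 260) [25.4 -3.5  5.5]
```

View pics/w5z.png

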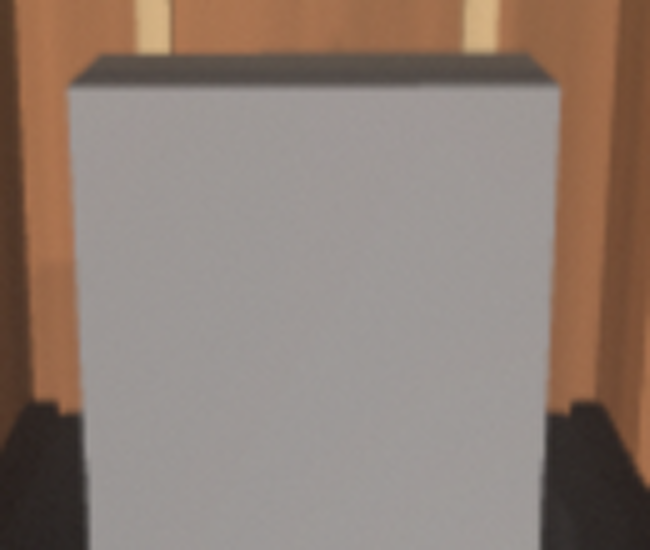

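```bash
python3 - <<'E'
from h import *
s=ctrl.get_state(); i=ctrl.camera_info("wrist"); T=R.from_rotvec(s["tool_rot"])
for uv,dz in [((229,176.8),.0055),((326.5,176.8),.0055),((278,176.8),.0055),((278,170.3),.0305)]:
    p=onz("w",uv,s["position"][2]-dz,i); print(uv,np.round(T.inv().apply(p-s["position"])*1000,1))
E
```

```text
(229, 176.8) [-24.4 -49.4   5.1]
(326.5, 176.8) [ 24.8 -49.4   5.1]
(278, 176.8) [  0.3 -49.4   5.1]
(278, 170.3) [  0.4 -49.3  30.1]
```

```bash
python3 st.py 0.655 -0.146 0.16
```

```text
t 19.8 pos [0.6157 0.163  0.1424] ft [ 0.59 -0.41 -2.08] tq [ 0.07 -0.09 -0.  ] grip 4.96
x yaw 1.7779 y yaw 0.2071 z [ 0.008   0.0027 -1.    ] q [-0.45  0.35  0.19  1.62 -0.07  1.17  1.53]
move cm tool axes [-31.05  -2.5   -1.82]
```

```bash
python3 -m crank '{"dp":[[-0.8,0,-0.8],[-1.6,-0.1,-0.7],[-2.4,-0.2,-0.3],[-3,-0.3,0],[-3,-0.3,0],[-3,-0.3,0],[-3,-0.3,0],[-3,-0.3,0]],"delta_rot":[[0,0,0],[0,0,0],[0,0,0],[0,0,0],[0,0,0],[0,0,0],[0,0,0],[0,0,0]]}' 4.0 20
python3 -m crank '{"dp":[[-3,-0.3,0],[-3,-0.3,0],[-2.4,-0.1,0],[-1.6,0,0],[-0.8,0,0],[0,0,0],[0,0,0],[0,0,0]],"delta_rot":[[0,0,0.01],[0,0,0.01],[0,0,0.01],[0,0,0.01],[0,0,0.01],[0,0,0.01],[0,0,0],[0,0,0]]}' 4.0 20
python3 st.py 
python3 - <<'E'
from h import *
i=ctrl.camera_info("wrist");print(i["xyz"].tolist(),i["orientation"].tolist())
cv2.imwrite("pics/wrist6.png",ctrl.get_image("wrist"))
E
```

```text
time: 20.6
position: [0.6354, -0.0385, 0.1546]
tool_rot: [-1.982, -2.437, 0.003]
ft_force: [-0.0, 0.6, -1.8]
grip_width: 0.568
time: 21.4
position: [0.6501, -0.1403, 0.1551]
tool_rot: [-2.048, -2.381, -0.001]
ft_force: [-0.0, 1.2, -2.8]
grip_width: 0.569
t 21.4 pos [ 0.6501 -0.1403  0.1551] ft [-0.01  1.2  -2.82] tq [ 0.1   0.07 -0.02] grip 4.95
x yaw 1.7207 y yaw 0.1499 z [-2.0e-04  1.2e-03 -1.0e+00] q [-0.08  0.41  0.33  1.53 -0.14  1.22  1.99]
[0.5779375754042289, -0.15129438136277995, 0.298300607031465] [1.9213671744027934, 2.2360007944189126, 0.3095008729657778]
```

View pics/wrist6.png

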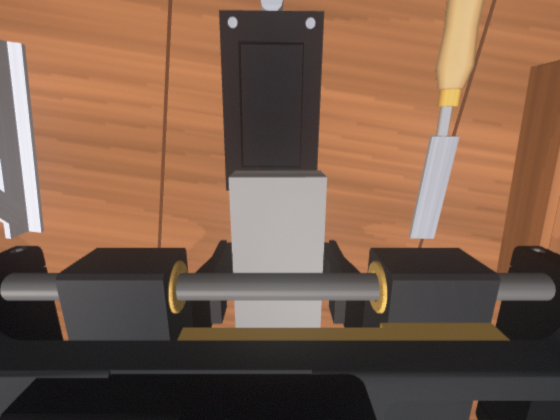

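```bash
python3 - <<'E'
import cv2,numpy as np
a=cv2.imread("pics/wrist6.png")[0:195,215:330]
a=np.clip(a.astype(float)*2.2,0,255).astype(np.uint8)
cv2.imwrite("pics/w6a.png",cv2.resize(a[0:100],None,fx=6,fy=6,interpolation=cv2.INTER_CUBIC))
cv2.imwrite("pics/w6b.png",cv2.resize(a[100:195],None,fx=6,fy=6,interpolation=cv2.INTER_CUBIC))
E
```

```text
(no output)
```

View pics/w6a.png

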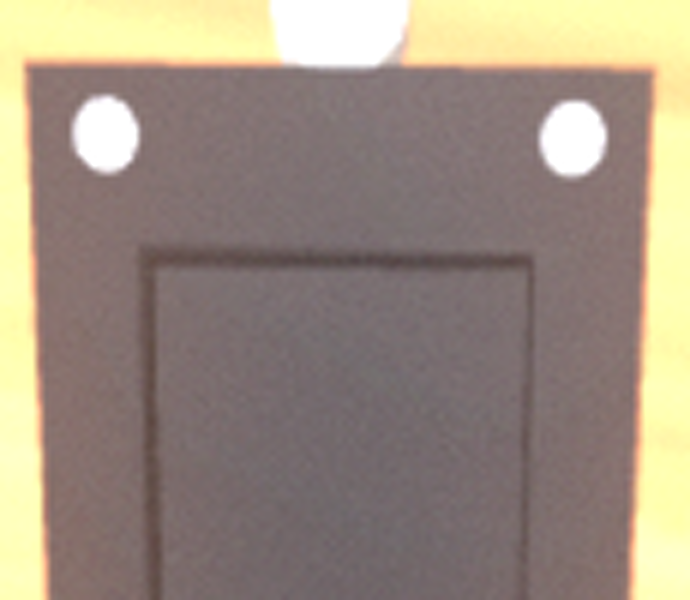

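View pics/w6b.png

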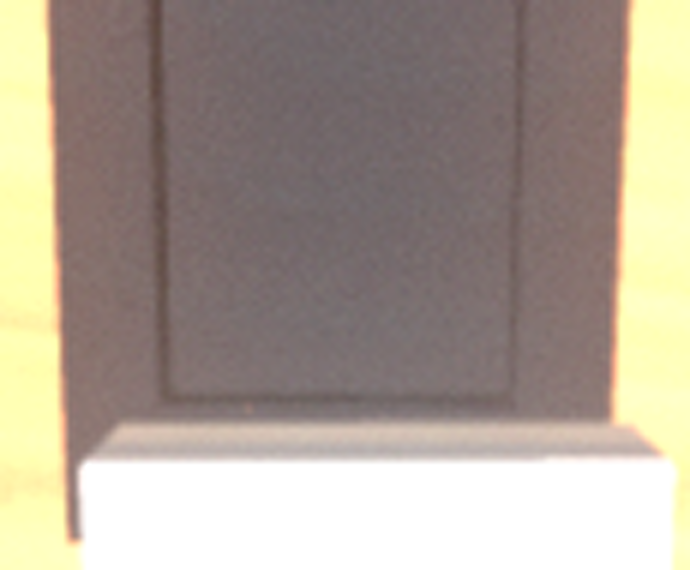

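```bash
python3 - <<'E'
from h import *
K=ctrl.camera_info("wrist")['camera_matrix']
i={'camera_matrix':K,'xyz':np.array([0.5779375754042289, -0.15129438136277995, 0.298300607031465]),'orientation':np.array([1.9213671744027934, 2.2360007944189126, 0.3095008729657778])}
def P(q,oy=0): 
    return onz("w",(215+(q[0]+.5)/6-.5,oy+(q[1]+.5)/6-.5),.022,i)[:2]
nl,nr,fl,fr=P((139,248)),P((535,254)),P((163,407),100),P((516,403),100)
c=(nl+nr+fl+fr)/4; print("recess",c,"len",np.linalg.norm(fl-nl),np.linalg.norm(fr-nr),"wid",np.linalg.norm(nl-nr),np.linalg.norm(fl-fr))
for a,b in ((nl,fl),(nr,fr)): d=b-a; print("yaw",np.arctan2(d[1],d[0]))
d=nl-nr; print("yaw from near edge",np.arctan2(d[1],d[0])+np.pi/2); d=fl-fr; print(np.arctan2(d[1],d[0])+np.pi/2)
a,b,f=P((27,65)),P((655,71)),P((70,540),100)
print("outer",a,b,f,"w",np.linalg.norm(a-b),"len",np.linalg.norm(f-a)); d=f-a
print("yaw",np.arctan2(d[1],d[0]),"centre (diag b-f)",(b+f)/2)
E
python3 st.py 0.56 -0.16 0.10
```

```text
recess [ 0.56143928 -0.15920304] len 0.10555573722171048 0.10421407733470835 wid 0.055254695645829285 0.05491932163300474
yaw 0.15027509037362655
yaw 0.1470581480172763
yaw from near edge 0.13801869736942796
0.16238392654945155
outer [ 0.49355492 -0.21195008] [ 0.48134358 -0.12733955] [ 0.64088965 -0.19063802] w 0.08548718475761208 len 0.1488681501721561
yaw 0.14365423045987105 centre (diag b-f) [ 0.56111661 -0.15898878]
t 21.45 pos [ 0.6501 -0.1404  0.1552] ft [-0.06  0.39 -3.24] tq [0.08 0.02 0.04] grip 4.97
x yaw 1.7206 y yaw 0.1498 z [-2.e-04  1.e-03 -1.e+00] q [-0.08  0.41  0.33  1.53 -0.14  1.22  1.99]
move cm tool axes [-0.6  -9.2   5.52]
```

```bash
python3 st.py 0.5604 -0.1595 0.062
```

```text
t 21.45 pos [ 0.6501 -0.1404  0.1552] ft [-0.06  0.39 -3.24] tq [0.08 0.02 0.04] grip 4.97
x yaw 1.7206 y yaw 0.1498 z [-2.e-04  1.e-03 -1.e+00] q [-0.08  0.41  0.33  1.53 -0.14  1.22  1.99]
move cm tool axes [-0.56 -9.15  9.32]
```

```bash
python3 -m crank '{"dp":[[-0.06,-1,0],[-0.1,-2,0.3],[-0.1,-2.5,1],[-0.1,-2,1],[-0.1,-1,1],[-0.1,-0.65,1],[0,0,1],[0,0,1]],"delta_rot":[[0,0,0.004],[0,0,0],[0,0,0],[0,0,0],[0,0,0],[0,0,0],[0,0,0],[0,0,0]]}' 4.0 20
python3 -m crank '{"dp":[[0,0,1],[0,0,0.8],[0,0,0.6],[0,0,0.4],[0,0,0.2],[0,0,0],[0,0,0],[0,0,0]],"delta_rot":[[0,0,0],[0,0,0],[0,0,0],[0,0,0],[0,0,0],[0,0,0],[0,0,0],[0,0,0]]}' 4.0 20
python3 st.py 0.5604 -0.1595 0.062
python3 - <<'E'
from h import *
i=ctrl.camera_info("wrist");print(i["xyz"].tolist(),i["orientation"].tolist())
w=ctrl.get_image("wrist")
cv2.imwrite("pics/wrist7raw.png",w)
cv2.imwrite("pics/wrist7.png",cv2.resize(np.clip(w[90:260,180:380].astype(float)*2,0,255).astype(np.uint8),None,fx=4,fy=3.5,interpolation=cv2.INTER_CUBIC))
cv2.imwrite("pics/side7.png",cv2.resize(ctrl.get_image("side")[140:260,220:380],None,fx=5,fy=5,interpolation=cv2.INTER_CUBIC))
E
```

```text
time: 22.25
position: [0.5607, -0.1607, 0.0918]
tool_rot: [2.056, 2.375, 0.001]
ft_force: [0.5, 1.0, -2.0]
grip_width: 0.57
time: 23.05
position: [0.5605, -0.1612, 0.0627]
tool_rot: [2.056, 2.374, 0.001]
ft_force: [0.4, 0.3, -2.7]
grip_width: 0.571
t 23.05 pos [ 0.5605 -0.1612  0.0627] ft [ 0.36  0.32 -2.74] tq [0.08 0.01 0.  ] grip 4.97
x yaw 1.714 y yaw 0.1432 z [ 9.e-04 -1.e-04 -1.e+00] q [-0.05  0.34  0.34  1.83 -0.13  0.99  2.05]
move cm tool axes [0.17 0.01 0.07]
[0.4880990929728667, -0.1715307239631112, 0.20581074718012377] [1.9271706965027577, 2.2280502919942835, 0.30793842569721724]
```

View pics/wrist7.png

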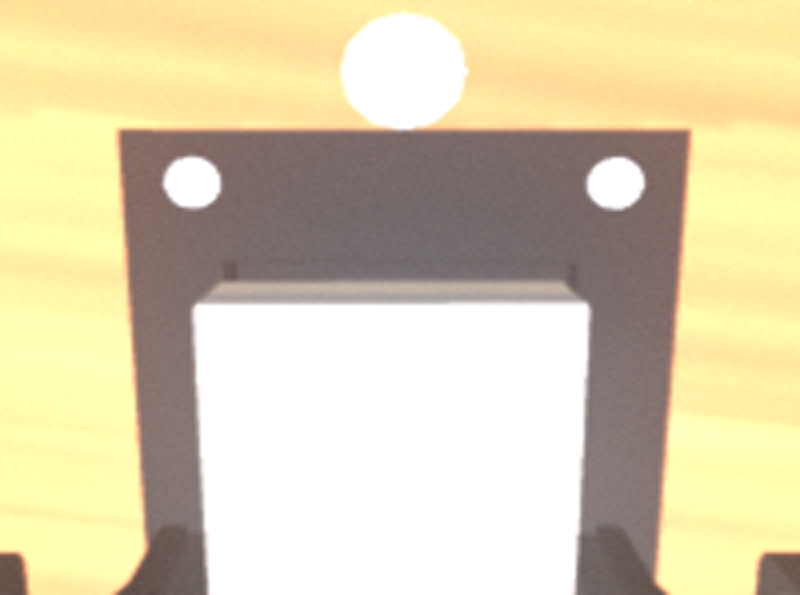

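View pics/side7.png

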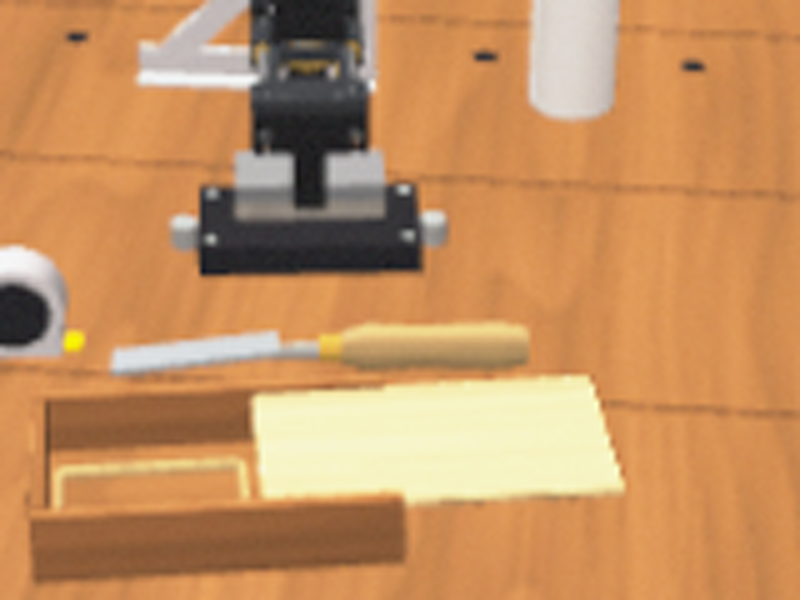

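```bash
python3 - <<'E'
from h import *
K=ctrl.camera_info("wrist")['camera_matrix']
i={'camera_matrix':K,'xyz':np.array([0.4880990929728667, -0.1715307239631112, 0.20581074718012377]),'orientation':np.array([1.9271706965027577, 2.2280502919942835, 0.30793842569721724])}
s=ctrl.get_state();T=R.from_rotvec(s["tool_rot"])
def P(n,q,z):
    p=onz("w",(180+(q[0]+.5)/4-.5,90+(q[1]+.5)/3.5-.5),z,i); print(n,np.round(p,4),np.round(T.inv().apply(p-s["position"])*1000,1))
P("outer L",(119,130),.022);P("outer R",(690,130),.022);P("outer L far",(146,540),.022);P("outer R far",(655,585),.022)
P("rec L",(224,262),.022);P("rec R",(578,262),.022)
P("screw L",(192,183),.022);P("screw R",(616,183),.022)
z=s["position"][2]
P("st bot L",(218,282),z-.0305);P("st bot R",(570,282),z-.0305);P("st top L",(193,303),z-.0055);P("st top R",(589,303),z-.0055)
print(s["position"])
a=cv2.imread("pics/wrist7raw.png")[145:185,225:340]
cv2.imwrite("pics/w7z.png",cv2.resize(np.clip(a.astype(float)*2.5,0,255).astype(np.uint8),None,fx=6.5,fy=10,interpolation=cv2.INTER_CUBIC))
E
```

```text
outer L [ 0.4933 -0.212   0.022 ] [-40.8 -73.7  40.6]
outer R [ 0.481  -0.1274  0.022 ] [ 44.7 -73.8  40.6]
outer L far [ 0.5678 -0.2013  0.022 ] [-40.9   1.6  40.6]
outer R far [ 0.5647 -0.1153  0.022 ] [44.7 10.8 40.6]
rec L [ 0.5134 -0.194   0.022 ] [-25.9 -51.2  40.6]
rec R [ 0.5055 -0.1398  0.022 ] [ 28.9 -51.3  40.6]
screw L [ 0.5006 -0.2003  0.022 ] [-30.3 -64.9  40.6]
screw R [ 0.4913 -0.1366  0.022 ] [ 34.1 -65.   40.6]
st bot L [ 0.5155 -0.1933  0.0321] [-25.5 -49.1  30.5]
st bot R [ 0.508  -0.1421  0.0321] [ 26.3 -49.2  30.5]
st top L [ 0.515  -0.193   0.0571] [-25.1 -49.5   5.5]
st top R [ 0.5078 -0.1434  0.0571] [ 25.  -49.6   5.5]
[ 0.56041057 -0.16107171  0.06262277]
```

View pics/w7z.png

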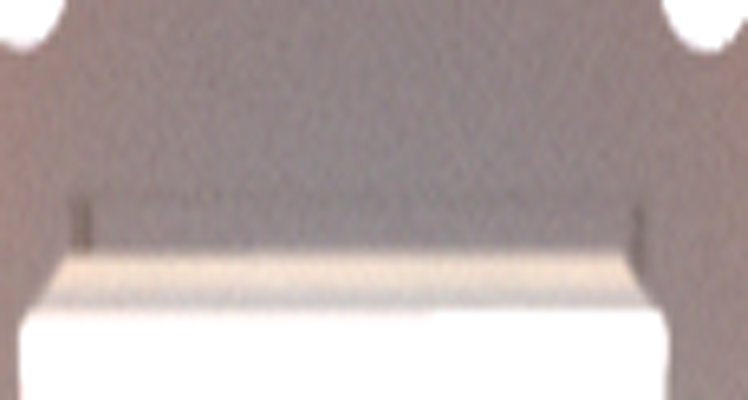

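```bash
python3 -m crank '{"dp":[[0.06,0.01,0],[0.06,0.01,0.1],[0.06,0.01,0.2],[0,0,0.2],[0,0,0.1],[0,0,0.1],[0,0,0],[0,0,0]],"delta_rot":[[0,0,0],[0,0,0],[0,0,0],[0,0,0],[0,0,0],[0,0,0],[0,0,0],[0,0,0]]}' 4.0 20
python3 st.py 0.5604 -0.1595 0.0445
```

```text
time: 23.95
position: [0.5603, -0.1593, 0.0553]
tool_rot: [2.057, 2.375, 0.0]
ft_force: [-0.2, -0.1, -3.9]
grip_width: 0.568
t 23.95 pos [ 0.5603 -0.1593  0.0553] ft [-0.23 -0.09 -3.92] tq [0.02 0.06 0.03] grip 4.94
x yaw 1.714 y yaw 0.1432 z [ 1.e-04  0.e+00 -1.e+00] q [-0.06  0.35  0.34  1.83 -0.14  0.98  2.05]
move cm tool axes [-0.02  0.01  1.08]
```

```bash
python3 -m crank '{"dp":[[0,0,0.08],[0,0,0.08],[0,0,0.08],[0,0,0.08],[0,0,0.08],[0,0,0.08],[0,0,0],[0,0,0]],"delta_rot":[[0,0,0],[0,0,0],[0,0,0],[0,0,0],[0,0,0],[0,0,0],[0,0,0],[0,0,0]]}' 4.0 20
python3 st.py 0.5604 -0.1595 0.0445
```

```text
time: 24.75
position: [0.5602, -0.1592, 0.0504]
tool_rot: [-2.057, -2.375, -0.0]
ft_force: [0.4, -0.1, -2.5]
grip_width: 0.574
t 24.75 pos [ 0.5602 -0.1592  0.0504] ft [ 0.45 -0.12 -2.5 ] tq [0.03 0.03 0.03] grip 4.99
x yaw 1.7141 y yaw 0.1433 z [ 0.e+00  1.e-04 -1.e+00] q [-0.05  0.36  0.34  1.84 -0.14  0.97  2.06]
move cm tool axes [-0.03  0.01  0.59]
```

```bash
python3 -m crank '{"dp":[[0,0,0.08],[0,0,0.08],[0,0,0.08],[0,0,0.08],[0,0,0.08],[0,0,0.06],[0,0,0],[0,0,0]],"delta_rot":[[0,0,0],[0,0,0],[0,0,0],[0,0,0],[0,0,0],[0,0,0],[0,0,0],[0,0,0]]}' 4.0 20
python3 st.py 0.5604 -0.1595 0.0445
```

```text
time: 25.55
position: [0.5602, -0.1592, 0.0458]
tool_rot: [-2.057, -2.375, -0.0]
ft_force: [0.7, 0.3, -2.8]
grip_width: 0.571
t 25.55 pos [ 0.5602 -0.1592  0.0458] ft [ 0.71  0.28 -2.81] tq [0.08 0.01 0.01] grip 4.97
x yaw 1.714 y yaw 0.1432 z [ 0.  0. -1.] q [-0.05  0.36  0.34  1.84 -0.14  0.96  2.06]
move cm tool axes [-0.03  0.01  0.13]
```

```bash
python3 -m crank '{"dp":[[0,0,0.04],[0,0,0.04],[0,0,0.03],[0,0,0.03],[0,0,0.03],[0,0,0],[0,0,0],[0,0,0]],"delta_rot":[[0,0,0],[0,0,0],[0,0,0],[0,0,0],[0,0,0],[0,0,0],[0,0,0],[0,0,0]]}' 4.0 20
python3 st.py 0.5604 -0.1595 0.0445
```

```text
time: 26.35
position: [0.5603, -0.1592, 0.0445]
tool_rot: [2.057, 2.375, 0.0]
ft_force: [-2.1, 0.9, 2.7]
grip_width: 0.572
t 26.35 pos [ 0.5603 -0.1592  0.0445] ft [-2.07  0.93  2.75] tq [0.2  0.41 0.02] grip 4.98
x yaw 1.714 y yaw 0.1432 z [ 2.e-04  1.e-04 -1.e+00] q [-0.05  0.36  0.34  1.84 -0.14  0.96  2.06]
move cm tool axes [-0.03  0.01 -0.  ]
```

```bash
python3 -m crank '{"dp":[[0,0,0],[0,0,0],[0,0,0],[0,0,0],[0,0,0],[0,0,0],[0,0,-0.1],[0,0,-0.2]],"delta_rot":[[0,0,0],[0,0,0],[0,0,0],[0,0,0],[0,0,0],[0,0,0],[0,0,0],[0,0,0]]}' 6.5 20
python3 -m crank '{"dp":[[0,0,-0.5],[0,0,-1],[0,0,-1.5],[0,0,-2],[0,0.5,-2],[0,3,-1.5],[0,3,-0.5],[0,2,0]],"delta_rot":[[0,0,0],[0,0,0],[0,0,0],[0,0,0],[0,0,0],[0,0,0],[0,0,0],[0,0,0]]}' 6.5 20
python3 -m crank '{"dp":[[0,1,0],[0,0,0],[0,0,0],[0,0,0],[0,0,0],[0,0,0],[0,0,0],[0,0,0]],"delta_rot":[[0,0,0],[0,0,0],[0,0,0],[0,0,0],[0,0,0],[0,0,0],[0,0,0],[0,0,0]]}' 6.5 20
python3 st.py
python3 - <<'E'
from h import *
i=ctrl.camera_info("wrist");print(i["xyz"].tolist(),i["orientation"].tolist())
w=ctrl.get_image("wrist");cv2.imwrite("pics/wrist8.png",w)
cv2.imwrite("pics/side8.png",ctrl.get_image("side"))
cv2.imwrite("pics/w8z.png",cv2.resize(np.clip(w[0:240,190:360].astype(float)*1.5,0,255).astype(np.uint8),None,fx=4,fy=2.5,interpolation=cv2.INTER_CUBIC))
E
```

```text
time: 27.15
position: [0.5601, -0.1592, 0.0471]
tool_rot: [-2.057, -2.374, 0.0]
ft_force: [-0.2, 0.5, -0.4]
grip_width: 0.748
time: 27.95
position: [0.6474, -0.1465, 0.1405]
tool_rot: [2.053, 2.373, 0.005]
ft_force: [0.3, -0.4, 0.6]
grip_width: 0.748
time: 28.75
position: [0.6541, -0.1457, 0.1373]
tool_rot: [2.057, 2.375, 0.0]
ft_force: [-0.0, 0.3, -0.4]
grip_width: 0.747
t 28.75 pos [ 0.6541 -0.1457  0.1373] ft [-0.03  0.3  -0.36] tq [ 0.05 -0.02  0.01] grip 6.5
x yaw 1.7139 y yaw 0.1431 z [ 1.e-04  1.e-04 -1.e+00] q [-0.07  0.44  0.33  1.53 -0.15  1.2   2.  ]
[0.5818389015082102, -0.15610639665065323, 0.2804040592487339] [1.9277704534833902, 2.2285409636582925, 0.3074029083575535]
```

View pics/w8z.png

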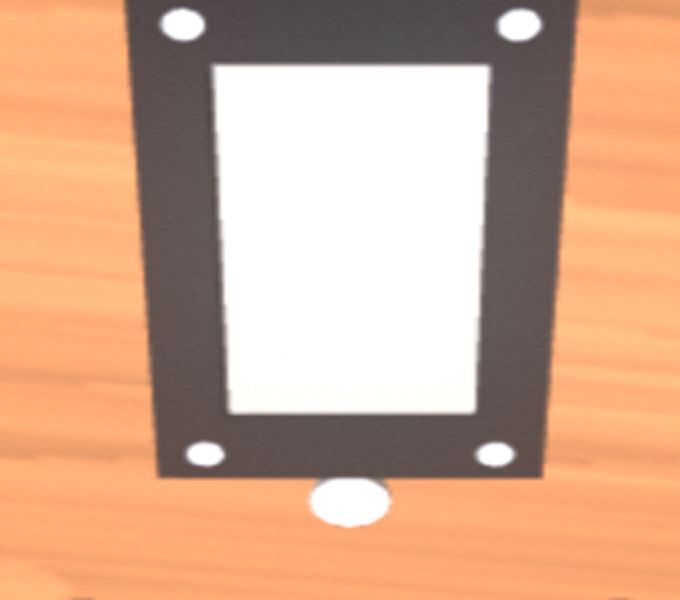

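View pics/side8.png

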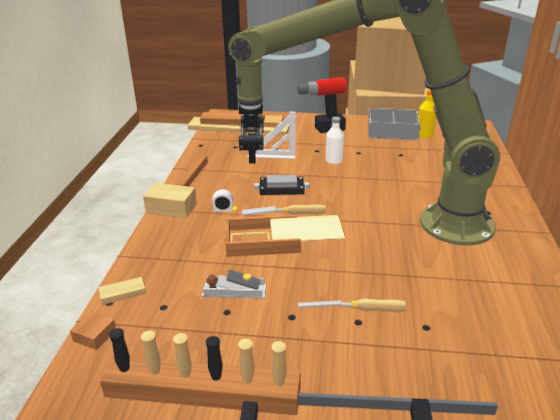

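```bash
python3 - <<'E'
from h import *
K=ctrl.camera_info("wrist")['camera_matrix']
i={'camera_matrix':K,'xyz':np.array([0.5818389015082102, -0.15610639665065323, 0.2804040592487339]),'orientation':np.array([1.9277704534833902, 2.2285409636582925, 0.3074029083575535])}
P=lambda q,z: onz("w",(190+(q[0]+.5)/4-.5,(q[1]+.5)/2.5-.5),z,i)[:2]
S=[P(q,.039) for q in [(212,65),(491,65),(229,413),(476,413)]]
H=[P(q,.022) for q in [(183,25),(519,25),(205,454),(495,454)]]
print("stone",np.mean(S,0),"len",np.linalg.norm(S[0]-S[2]),"wid",np.linalg.norm(S[0]-S[1])); print("screws centre",np.mean(H,0))
for A in (S,H): d=A[2]+A[3]-A[0]-A[1]; print("yaw",np.arctan2(d[1],d[0]))
ex=np.array([np.cos(.2),np.sin(.2)])
# lid openness & box from side view
s=cv2.imread("pics/side8.png")
cv2.imwrite("pics/s8z.png",cv2.resize(s[200:265,215:355],None,fx=5.5,fy=5.5,interpolation=cv2.INTER_CUBIC))
E
```

```text
stone [ 0.56080492 -0.15896744] len 0.1000159430844537 wid 0.05037068322583513
screws centre [ 0.56117737 -0.15922479]
yaw 0.1466178631849892
yaw 0.14279711560407965
```

View pics/s8z.png

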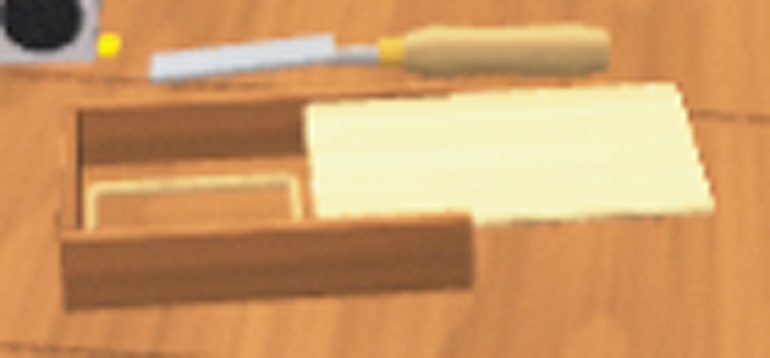

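The last picture shows the stone within 0.5 mm of the holder's centre and 0.004 rad of its direction, with a top size consistent with it lying on the floor of the recess. The lid is open and the gripper is clear, so I'm handing in.

```bash
python3 -c "
from bench import ctrl
print(ctrl.close_job())"
```

```text
the job is handed in; nothing more can be done
None
```

The lid is open against its stop, the stone is seated in the holder and released, and I handed the job in at about 29 s of the 72 s allowed.

- **Lid:** I pressed on it with the closed fingertips at 12–15 N and dragged it about 120 mm. The combined force at the readings stayed at or below about 17 N. The push along the box then rose to about 9 N. The wrist picture put the lid's far edge 76.5 mm from the low end of the rims, against 76 mm for fully open. That is about 0.1245 m of travel.
- **Stone:** I gripped it across its 50 mm width at 20 N and lifted it clear of the box. Above the holder the wrist camera showed it 1.8 mm off to the side, so I corrected that before lowering it. It touched the floor of the recess at the expected height with about 3 N on the force sensor.
- **Last checks:** After release, the stone measured about 0.5 mm from the holder's centre and 0.004 rad from its direction. The gripper is clear of everything, and no tool appeared moved in the side view.
- **Disagreements and limits:**
  - The overhead camera placed the holder about 1.5 mm from the wrist camera's estimate; I used the wrist camera, within the 2 mm calibration.
  - I checked the box and the bystanders only by eye, not by measurement.
  - Forces were read only at the end of each move, so short peaks in between were not seen.

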